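# Clamp and grease a bearing block

### The job

Swing the red-handled toggle clamp fully shut so that it holds the bearing block in its jig. Then take the blue push-type grease gun out of its wooden stand, press its coupler squarely onto the block's slanted brass grease nipple until it snaps on, and keep pushing along the nipple until the gun has gone practically all the way in against its spring. Finish while still gripping the gun and holding it pushed in, with the block still clamped in its place and the loose things around left alone.

Things in the scene. Friction and masses are not known exactly. Their poses are not given: they have to be found in the camera images.
- clamp_lever (a joint): Hinge of the toggle clamp's handle, rad: 0 = handle level, clamp shut (end stop); 1.3 = fully open, handle nearly upright. The handle turns in a vertical plane and stays where it is left (stiff: about 5 N at the red grip moves it, about 8 N over the last 0.08 rad as the sprung rubber pad bites). It drives the clamp bar through a link: as the handle goes down and away from the block, the bar comes down too and its pad presses on the block's far foot.
- lever_hinge (a point): On the axis of the clamp handle's hinge, 56 mm above the bench. Its x axis is the hinge axis.
- lever_grip (a point): Centre of the clamp handle's red round grip (18 mm thick, 64 mm long, along the handle), 75 mm from lever_hinge. Its y axis points along the handle away from the hinge; its z axis points to the handle's upper side (towards the bar when open): push there, against z, to shut it.
- clamp_bar: The clamp's grey bar, 66 mm from its hinge (origin) to the sprung spindle with a black rubber pad, 16 mm across. Its y axis points from the pad to the hinge. Shut it is level and its pad presses the block's foot with about 6.5 N; open it slants upwards (0.55 times the handle's angle).
- jig: Steel jig screwed to the bench: plate 200 x 178 x 12 mm, origin on the bench under the bearing block's place, z up. Its x axis points along the block towards the back fence (away from the robot, yaw varies), y towards the clamp. Open to -x; low guides on both sides of the block. The clamp's hinges stand at x 54, y 66 (bar) and y 92 (handle), z 56 mm; the shut handle reaches to y 197 mm.
- bearing: Dark green cast pillow-block bearing, loose in the jig: feet 140 x 38 x 15 mm, round housing 68 mm across and 30 mm wide with its axis 36.5 mm above the underside (y), a 25 mm shaft stub and a 54 mm aluminium belt pulley on the -y side. 0.9 kg. Origin: centre of the underside, which lies 12 mm above the bench; x along the feet (away from the robot), y along the shaft, z up.
- nipple: Brass grease nipple screwed into the housing's shoulder, leaning 0.45 rad (26 deg) from vertical towards the block's -x (the robot's side). Origin on the housing surface, z axis along the nipple, outwards: hexagon up to z 5 mm, neck 6 mm thick, ball head 10 mm across centred at z 15.5 mm, tip at 20.5 mm.
- nipple_tip (a point): Outer tip of the nipple's ball head, on its axis; axes as the nipple's.
- gun: Push-type grease gun, 0.32 kg, 179 mm long, round; stands nose down in its stand. Origin: centre of the barrel's front face; z axis along the gun towards its tail. Blue barrel 38 mm across from z 0 to 75 mm, then the black tail cap to grip, 28 mm across from z 75 to 117 mm (the barrel's end makes a 5 mm step that fingertips may bear on). Below z 0 the nozzle sticks out 62 mm.
- gun_nozzle (a joint): How far the nozzle is pushed into the barrel, m: 0 = out, 0.014 = end stop. A spring pushes it out: about 8.5 N to start, 13.5 N fully in. The coupler needs only about 6 to 7 N to snap, so it snaps first.
- gun_mouth (a point): Centre of the coupler's mouth on the gun's axis, 62 mm below the gun's origin when out; axes as the gun's (z towards the tail). Steel coupler 22 mm across with a coned mouth 18 mm wide narrowing to a 13 mm bore; spring jaws inside ride over the ball head and snap in behind it when the mouth passes about 10 mm above the nipple's origin; fully home the mouth stands 6.5 mm above it (head against the coupler's bottom, 14 mm inside the mouth).
- gun_stand: Wooden stand of the gun, fixed, 84 x 84 x 85 mm, origin under its centre on the bench. The gun's barrel stands 15 mm deep in a round 42 mm recess, its front face 70 mm above the bench, the nozzle hanging in a 30 mm hole: draw it straight up by at least 80 mm.
- bobbin_tray: Yellow tray of bobbins, 105 x 85 x 34 mm, fixed; bystander. It and the stand change places.
- oil_bottle: White oil bottle with red cap, 54 mm across, 135 mm high, loose bystander; origin at its bottom.
- handwheel: Cream hand wheel lying flat, 104 mm across, 30 mm high, loose bystander.
- screwdriver: Orange screwdriver, 190 mm, lying, loose bystander.
- wrench: Steel wrench, 170 mm, lying, loose bystander.
- lint_brush: Wooden-handled brush, 170 mm, lying, loose bystander.
Not all that is in view belongs to the job. Of the things that look like the gun, the larger one is meant.

How it is judged:
By the outcome, as a careful person would: the job done as asked, in the order asked, and still so for the second after the job is handed in, while the arm keeps its last pose, push and grip.
It also fails if it takes over 64 s, if anything falls off the work surface, if the arm or the gripper's body presses on something with over 40 N, if the wrist force passes 120 N, or if a joint passes its speed limit or range.

### The arm

A 6-joint arm with a two-finger parallel gripper is mounted at the origin on the work surface. World frame = base frame: x ahead of the robot, y to its left, z up, the work surface at z = 0. Lengths are in m, angles in rad, forces in N, time in s.
With the tool pointing down it reaches from about 0.325 to 0.9 m from the base axis. Payload 6.1 kg.
Tool frame: the origin (TCP) lies midway between the tips of the shut fingers; the grasp point (between the pads) lies 19 mm behind it; x points along the fingers, y is the direction in which the jaws open and shut, and the axes are right-handed (so a half turn about x gives the same grasp; the last joint's range is limited). The gripper opens to 85 mm and grips with 20 to 120 N. Pads are 22 mm wide; open, the fingers measure 114 mm over their backs; the gripper's body (76 mm by 85 mm) begins 54 mm behind the grasp point. The pads swing forward as they close: fully open they stand 13 mm farther back than shut.
Start: joints at [1.221, 0.22, 1.526, -0, 1.395, -0.126], TCP at [0.139, 0.609, 0.195] pointing down, gripper open.
Joint ranges: [-2.98, 2.98], [-0.91, 2.08], [0.09, 2.57], [-1.24, 4.39], [0.2, 2.65], [-2.68, 2.68]. Speed limits (rad/s): [2.57, 2.57, 3.01, 3.14, 3.14, 3.14].

### API

Orientations are given as [roll, pitch, yaw] about the fixed x, y, z axes, in that order (R = Rz(yaw) Ry(pitch) Rx(roll)).
In Python, from plant import movep, move_l, set_joints, gripper_to, hold, inverse_kinematics, observe, get_image, get_calibration, Unreachable, job_done gives the robot as it stands. Calls block until the motion is done:
- movep(position, orientation): joint-space move of the TCP to a pose.
- move_l(position, feed=0.15, rotation=None, max_force=None): straight line of the TCP; rotation=None keeps the orientation; feed is the mean speed in m/s. With max_force (N) it stops when the force on the tool has changed by that much, and returns True; else False.
- set_joints(angles): joint-space move.
- gripper_to(opening, f_grip=None): finger opening in m; f_grip is the grip in N (None keeps the last); returns when the fingers have stopped.
- hold(seconds).
- inverse_kinematics(position, orientation): joint angles nearest the present ones, or None.
- observe(): the state.
- get_image(name): name is "side" or "top" or "wrist"; returns (picture, depth): 384x512x3 uint8, red, green, blue; 384x512 float32, m along the optical axis (not along the pixel's ray), 0 where there is no reading.
- get_calibration(name): a dict with "intrinsics" (3x3 intrinsics, pixels), "dist_coeffs" ([k1, k2, p1, p2, k3] as OpenCV has them; the pictures are not rectified), "world_from_camera" (4x4, takes a point from camera to world coordinates). Camera axes: x right, y down, z forward; pixel columns grow to the right and rows downward; lengths in m; the calibration is good to about 2 mm. A picture is of the moment at which its call begins: read the wrist's pose just before it. get_calibration takes no time and is no camera call; for the wrist camera it gives the pose at the moment of the call.
A pose or a line that the arm cannot do raises Unreachable and nothing moves.
- job_done(): hands the job in, once; it reports no verdict.
The state is a dict: "time_s": time; "q": joint angles; "joint_velocities": joint speeds; "joint_torque": joint torques, N m; "eef_pos": TCP position; "tcp_rot": TCP orientation; "ft_force": force on the tool from outside, world axes, zero at the start; "torque": the same for the moment, N m; "opening": finger opening in m.
Only numpy, scipy, OpenCV 4.12 (cv2) and the standard library are available. Lean on these libraries where they do the work, as an engineer would, in place of code of your own. Each camera call takes 0.05 s, during which the arm holds its last target. There are 200 camera calls.

## Working session

There is one attempt and no reset: what is moved stays moved. The work goes in short steps, each a Python script; the robot and the scene stay as the last script left them, time stands still between calls to the robot, and variables do not carry over. Pictures are saved under pics/ and viewed, about 8 in all and at most 12, crops included, and the job is handed in when it is done.

```bash
ls; mkdir -p pics; python3 - <<'E'
from plant import *
import cv2,numpy as np
for n in ["side","top"]:
    im,d=get_image(n); cv2.imwrite(f"pics/{n}0.png",im[:,:,::-1]); np.save(f"pics/{n}0.npy",d)
    c=get_calibration(n); print(n,c)
    print(d.min(),d.max(),(d>0).mean())
a=cv2.imread("pics/side0.png")
o=observe(); print(o)
E
```

```text
pics
side {'intrinsics': array([[439.37302469,   0.        , 256.88902662],
       [  0.        , 439.37302469, 190.98088254],
       [  0.        ,   0.        ,   1.        ]]), 'dist_coeffs': array([-0.01113288,  0.        ,  0.        ,  0.        ,  0.        ]), 'world_from_camera': array([[ 0.99971283, -0.01463832,  0.01897289,  0.54661839],
       [-0.02391872, -0.65793632,  0.75269363, -1.05436759],
       [ 0.00146478, -0.75293129, -0.65809751,  1.02698322],
       [ 0.        ,  0.        ,  0.        ,  1.        ]])}
0.0 3.7648509 0.9960734049479166
top {'intrinsics': array([[418.61722323,   0.        , 259.4016574 ],
       [  0.        , 418.61722323, 191.48888877],
       [  0.        ,   0.        ,   1.        ]]), 'dist_coeffs': array([-0.05454026,  0.        ,  0.        ,  0.        ,  0.        ]), 'world_from_camera': array([[ 1.26108574e-02, -9.86820708e-01,  1.61325314e-01,
         3.61644111e-01],
       [-9.99915732e-01, -1.29427673e-02, -1.00663713e-03,
         2.49632503e-02],
       [ 3.08136636e-03, -1.61299025e-01, -9.86900770e-01,
         1.42822560e+00],
       [ 0.00000000e+00,  0.00000000e+00,  0.00000000e+00,
         1.00000000e+00]])}
0.0 2.3998551 0.9959157307942709
{'time_s': 0.1, 'q': array([ 1.22088203e+00,  2.21154797e-01,  1.52753416e+00,  2.62448132e-05,
        1.39470831e+00, -1.26100094e-01]), 'joint_velocities': array([ 1.80408279e-04, -3.19634032e-03, -3.83713110e-03,  1.04006546e-03,
       -1.39871668e-03,  2.45127121e-06]), 'joint_torque': array([ 9.28707013e-04, -4.98245716e+01, -3.90544796e+01, -2.66428069e-04,
        5.82729816e-03, -3.60196310e-06]), 'eef_pos': array([0.13849646, 0.60881822, 0.19448421]), 'tcp_rot': array([-1.71120916,  1.56899153, -1.93502799]), 'ft_force': array([ 0.23290716, -0.03735612, -0.62752284]), 'torque': array([-0.03468825,  0.04348012, -0.05343852]), 'opening': 0.08526156968192197}
```

View pics/side0.png

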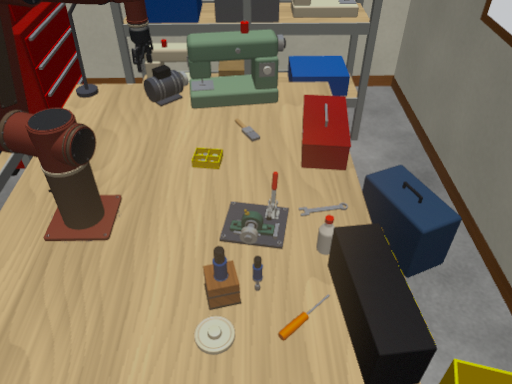

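View pics/top0.png

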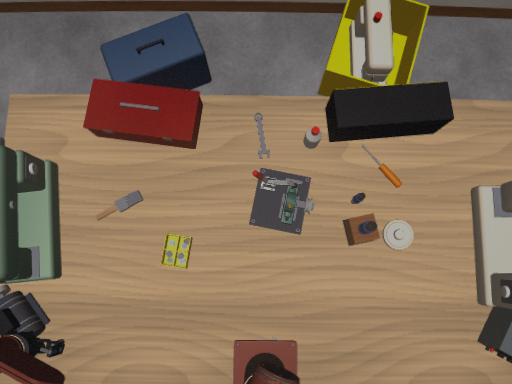

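The side view shows the jig at about (255,225), the lever's red grip at (275,182) and the gun in its stand at (221,265). In the top view these are at (280,200), (260,176) and (367,227). The smaller decoy is at side (257,270).

```bash
cat > h.py <<'E'
from plant import *
import numpy as np, cv2
from scipy.spatial.transform import Rotation as R
def rays(c,uv):
    uv=np.asarray(uv,float).reshape(-1,1,2)
    n=cv2.undistortPoints(uv,c["intrinsics"],c["dist_coeffs"]).reshape(-1,2)
    T=c["world_from_camera"]; d=np.c_[n,np.ones(len(n))]@T[:3,:3].T
    return T[:3,3],d
def onplane(c,uv,z):
    o,d=rays(c,uv); return o+d*((z-o[2])/d[:,2])[:,None]
def bydepth(c,uv,D):
    o,d=rays(c,uv); uv=np.asarray(uv).reshape(-1,2).astype(int); return o+d*D[uv[:,1],uv[:,0]][:,None]
def tri(c1,u1,c2,u2):
    A=[];b=[];
    for c,u in((c1,u1),(c2,u2)):
        o,d=rays(c,u); d=d[0]/np.linalg.norm(d[0]); P=np.eye(3)-np.outer(d,d); A.append(P); b.append(P@o)
    p,res,_,_=np.linalg.lstsq(np.vstack(A),np.hstack(b),rcond=None); return p,np.sqrt(res)
def project(c,P):
    T=np.linalg.inv(c["world_from_camera"]); rv=cv2.Rodrigues(T[:3,:3])[0]
    return cv2.projectPoints(np.asarray(P,float).reshape(-1,1,3),rv,T[:3,3],c["intrinsics"],c["dist_coeffs"])[0].reshape(-1,2)
def cloud(c,D):
    v,u=np.mgrid[:D.shape[0],:D.shape[1]]; uv=np.c_[u.ravel(),v.ravel()]
    return bydepth(c,uv,D).reshape(*D.shape,3)
E
python3 - <<'E'
from h import *
ct,cs=get_calibration("top"),get_calibration("side")
it,is_=[cv2.imread(f"pics/{n}0.png") for n in("top","side")]
Dt,Ds=[np.load(f"pics/{n}0.npy") for n in("top","side")]
Pt,Ps=cloud(ct,Dt),cloud(cs,Ds)
def red(im): h=cv2.cvtColor(im,cv2.COLOR_BGR2HSV); return ((h[...,0]<6)|(h[...,0]>174))&(h[...,1]>150)&(h[...,2]>70)
for nm,im,P,box in(("top",it,Pt,(240,165,280,190)),("side",is_,Ps,(262,165,290,195))):
    m=np.zeros(im.shape[:2],bool); x0,y0,x1,y1=box; m[y0:y1,x0:x1]=red(im)[y0:y1,x0:x1]
    print(nm,m.sum(),np.argwhere(m).mean(0)[::-1],np.median(P[m],0),P[m].min(0),P[m].max(0))
print("gun top/side pts"); 
for nm,P,box in(("t",Pt,(335,205,385,250)),("s",Ps,(200,240,245,310))):
    x0,y0,x1,y1=box; Q=P[y0:y1,x0:x1].reshape(-1,3); 
    for lo,hi in((.17,.26),(.12,.145),(.08,.09)):
        q=Q[(Q[:,2]>lo)&(Q[:,2]<hi)]; print(nm,lo,len(q),q.mean(0) if len(q) else '',q.min(0) if len(q) else '',q.max(0) if len(q) else '')
# jig plate
Q=Pt[160:240,240:320]; m=((Q[...,2]>.006)&(Q[...,2]<.04)).astype(np.uint8)
pts=Q[m>0][:,:2].astype(np.float32); print(cv2.minAreaRect(pts),len(pts))
g=cv2.resize(it[150:260,230:420],None,fx=4,fy=4,interpolation=3); cv2.imwrite("pics/topc.png",g)
c=get_calibration("wrist"); o=observe(); print(R.from_euler("xyz",o["tcp_rot"]).as_matrix(),c["world_from_camera"],c["intrinsics"])
E
```

```text
top 50 [257.62 174.64] [0.62587085 0.02880487 0.14149854] [0.61880289 0.0158076  0.10305081] [0.63549691 0.04435404 0.15576721]
side 46 [274.5        179.97826087] [0.63140853 0.02489005 0.12615678] [0.62495538 0.01420383 0.10280697] [0.63535641 0.03880061 0.15223859]
gun top/side pts
t 0.17 83 [ 0.4656334  -0.31121811  0.18436623] [ 0.45280302 -0.32629926  0.17022895] [ 0.48048106 -0.29850642  0.19107342]
t 0.12 26 [ 0.46426661 -0.30341544  0.13691539] [ 0.44974559 -0.32179592  0.12108204] [ 0.48404122 -0.29671018  0.14492389]
t 0.08 463 [ 0.46437377 -0.30959737  0.08488208] [ 0.41807165 -0.36388599  0.08003141] [ 0.51542476 -0.26631779  0.08999222]
s 0.17 114 [ 0.46753669 -0.31812355  0.18297289] [ 0.45399917 -0.32865293  0.17015121] [ 0.4800361  -0.30231138  0.19035444]
s 0.12 97 [ 0.46759886 -0.32560785  0.13524137] [ 0.44902583 -0.3332981   0.12032235] [ 0.48563934 -0.30646124  0.14492776]
s 0.08 609 [ 0.4676918  -0.32159986  0.08450689] [ 0.418933   -0.36366842  0.08009991] [ 0.51529757 -0.26335343  0.08982892]
((0.5691901445388794, -0.049093425273895264), (0.2736852765083313, 0.2708625793457031), 1.129746913909912) 2460
[[-6.42923619e-04  2.21954228e-01  9.75056874e-01]
 [-1.68639337e-03  9.75055448e-01 -2.21955016e-01]
 [-9.99998371e-01 -1.78702957e-03 -2.52584039e-04]] [[ 0.22274459  0.94012853  0.25795967  0.07287691]
 [ 0.97487403 -0.21416916 -0.06125524  0.62364695]
 [-0.00234079  0.26512246 -0.96421191  0.37303262]
 [ 0.          0.          0.          1.        ]] [[331.13124609   0.         257.10424585]
 [  0.         331.13124609 187.84621338]
 [  0.           0.           1.        ]]
```

View pics/topc.png

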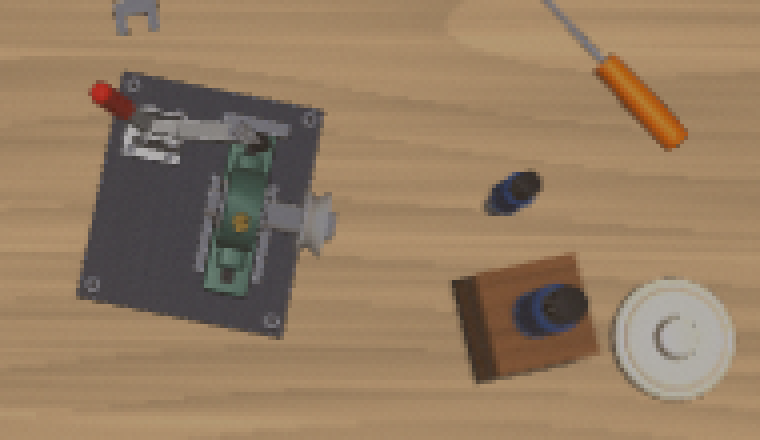

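```bash
cat >> h.py <<'E'
import warnings; warnings.filterwarnings("ignore")
def rpy(xdir,zhint):
    x=np.array(xdir,float); x/=np.linalg.norm(x); z=np.array(zhint,float); z-=x*(z@x); z/=np.linalg.norm(z)
    return R.from_matrix(np.c_[x,np.cross(z,x),z]).as_euler("xyz")
def down(yaw): return rpy([0,0,-1],[np.cos(yaw),np.sin(yaw),0])
def shot(name):
    c=get_calibration("wrist"); im,D=get_image("wrist"); cv2.imwrite(f"pics/{name}.png",im[:,:,::-1]); np.savez(f"pics/{name}.npz",D=D,**c); return c,im[:,:,::-1].copy(),D
def load(name):
    f=np.load(f"pics/{name}.npz"); return f,cv2.imread(f"pics/{name}.png"),f["D"]
E
python3 - <<'E'
from h import *
yaw=-0.2
movep([0.55,0.04,0.30],down(yaw)); gripper_to(0.0); hold(.2); a=shot("w1")[1]
move_l([0.55,-0.08,0.30],feed=0.3); hold(.3); b=shot("w2")[1]
print(observe()["time_s"],observe()["eef_pos"])
cv2.imwrite("pics/w12.png",np.vstack([a,b])[:, :])
E
python3 -c "
import cv2;a=cv2.imread('pics/w12.png');h=a.shape[0]//2
import numpy as np;cv2.imwrite('pics/w12v.png',np.hstack([a[:h,110:],a[h:,110:]])[:,:804][:,:800])"
```

```text
4.5333 [ 0.55007952 -0.0790874   0.30008013]
```

View pics/w12v.png

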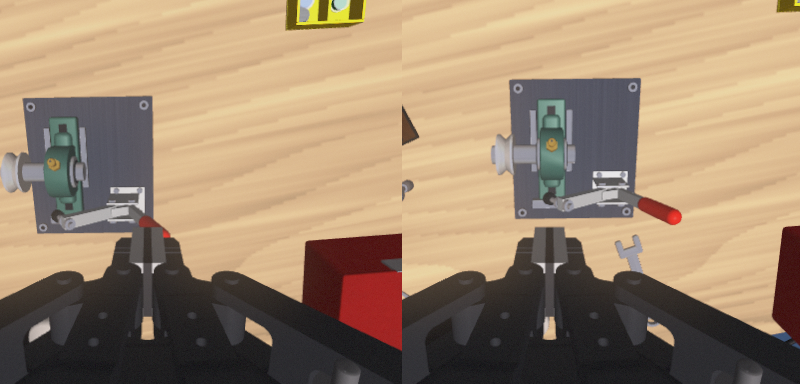

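Wrist views w1 (left half) and w2 (right half) show the plate with its corner screws and the brass nipple at about w1 (163,164) and w2 (259,146). The red grip is clear of the fingers in w2, around (370,210) in the picture's own pixels.

```bash
python3 - <<'E'
from h import *
c1,a,D1=load("w1"); c2,b,D2=load("w2")
def hsv(im): return cv2.cvtColor(im,cv2.COLOR_BGR2HSV)
def blob(im,m,near,rad):
    v,u=np.mgrid[:384,:512]; m=m&(np.hypot(u-near[0],v-near[1])<rad); 
    return m,np.array([u[m].mean(),v[m].mean()]),m.sum()
us=[]
for c,im,D,n in((c1,a,D1,(163,164)),(c2,b,D2,(259,146))):
    h=hsv(im); m=(h[...,0]>12)&(h[...,0]<28)&(h[...,1]>140)&(h[...,2]>90)
    m,u,k=blob(im,m,n,18); us.append(u); P=cloud(c,D)[m]; print("brass",u,k,np.median(P,0),P[np.argsort(P[:,2])[-5:]].mean(0))
print("tri brass",tri(c1,us[0],c2,us[1]))
h=hsv(b); m=((h[...,0]<6)|(h[...,0]>174))&(h[...,1]>150)&(h[...,2]>70)
m,u,k=blob(b,m,(370,210),45); P=cloud(c2,D2)[m]; P=P[(P[:,2]>.05)&(P[:,2]<.2)]
print("red",u,k,P.mean(0),P.min(0),P.max(0)); q=P-P.mean(0); print("dir",np.linalg.svd(q,full_matrices=False)[2][0])
ends=P[np.argsort(P[:,2])]; print("low",ends[:20].mean(0),"high",ends[-20:].mean(0))
# plate
for c,D,s in((c1,D1,"1"),(c2,D2,"2")):
    C=cloud(c,D); mm=((C[...,2]>.008)&(C[...,2]<.016)); v,uu=np.mgrid[:384,:512]; mm&=(C[...,0]<.7)&(C[...,0]>.44)&(abs(C[...,1]+.04)<.15)
    n,l,st,_=cv2.connectedComponentsWithStats(mm.astype(np.uint8)); i=1+np.argmax(st[1:,4]); p=C[l==i]; print("plate",np.median(p[:,2]),cv2.minAreaRect(p[:,:2].astype(np.float32)))
    print(cv2.boxPoints(cv2.minAreaRect(p[:,:2].astype(np.float32))).round(4).tolist())
    g=(C[...,2]>.1-.025)&(C[...,2]<.1)&(np.hypot(C[...,0]-.56,C[...,1]+.07)<.06); print("housing top",g.sum(),C[g].mean(0),C[g].max(0))
    # screw hole circles
# handle axis in side & top: red points
E
```

```text
brass [162.90909091 163.88636364] 44 [ 0.53651173 -0.07161043  0.09533524] [ 0.53465653 -0.07285747  0.09809376]
brass [259.25862069 144.67241379] 58 [ 0.53729712 -0.07470852  0.09453667] [ 0.53513545 -0.07303173  0.09823086]
tri brass (array([ 0.53810687, -0.07471052,  0.08491728]), array([0.00044504]))
red [367.86677368 210.80096308] 623 [0.62639353 0.02895431 0.1344572 ] [0.6184936  0.01269314 0.10379124] [0.63869452 0.04683223 0.15435204]
dir [0.12530821 0.44556685 0.88643558]
low [0.62221037 0.01622446 0.10561649] high [0.6307842  0.03894973 0.15364881]
plate 0.01204766683128522 ((0.554133415222168, -0.04400412738323212), (0.17852431535720825, 0.1764868199825287), 79.29682159423828)
[[0.45080000162124634, -0.1152999997138977], [0.6243000030517578, -0.14810000360012054], [0.6574000120162964, 0.027300000190734863], [0.48399999737739563, 0.060100000351667404]]
housing top 1257 [ 0.57172988 -0.07298314  0.08342496] [ 0.6191092  -0.03714475  0.0999946 ]
plate 0.012041238315673053 ((0.5469445586204529, -0.04270858317613602), (0.17749181389808655, 0.1618838757276535), 79.3656997680664)
[[0.45100000500679016, -0.11500000208616257], [0.6100999712944031, -0.14489999413490295], [0.6428999900817871, 0.029600000008940697], [0.4837999939918518, 0.05950000137090683]]
housing top 1284 [ 0.57133969 -0.07499006  0.0831384 ] [ 0.61887382 -0.03731152  0.09994307]
```

```bash
cat >> h.py <<'E'
YAW=-0.187; O=np.array([.5565,-.0777,0.]); JR=R.from_euler("z",YAW).as_matrix()
def jig(x,y,z): return O+JR@np.array([x,y,z])
E
python3 - <<'E'
from h import *
def pt(a,r=.080): return jig(.054,.092+r*np.cos(a)-.009*np.sin(a)-.011,.056+r*np.sin(a)+.009*np.cos(a))
p=pt(1.4); o=down(YAW)
movep(p+[0,0,.06],o); move_l(p,feed=.15)
for a in np.linspace(1.2,.1,8):
    s=move_l(pt(a),feed=.09,max_force=35); f=observe(); print(round(a,2),s,f["eef_pos"].round(4),f["ft_force"].round(1))
    if s: break
s=move_l(pt(0)-[0,0,.006],feed=.03,max_force=22); f=observe(); print(s,f["eef_pos"].round(4),f["ft_force"].round(1),f["time_s"])
hold(.3); f=observe(); print(f["eef_pos"].round(4),f["ft_force"].round(1))
E
```

```text
1.2 False [0.6289 0.013  0.1346] [ 0.6 -0.4 -1. ]
1.04 False [0.6304 0.0245 0.1291] [ 0.  -0.3  1.2]
0.89 False [0.6323 0.0353 0.1229] [-0.3  0.  -0.5]
0.73 False [0.6353 0.0455 0.1163] [1.5 1.9 3.1]
0.57 False [0.6384 0.0544 0.1093] [-0.4  0.1  7.4]
0.41 False [0.6368 0.0601 0.0959] [-1.6 -1.2  1. ]
0.26 False [0.638  0.0655 0.0844] [-0.2 -0.2 -0.8]
0.1 False [0.6388 0.0691 0.0724] [ 0.  -0.5  0.8]
False [0.6393 0.0704 0.0587] [0.3 0.3 2.3] 8.7167
[0.6393 0.0704 0.0587] [ 1.1 -0.2  1.4]
```

```bash
python3 - <<'E'
from h import *
im,D=get_image("side"); a=im[150:260,210:320,::-1]; t,_=get_image("top"); b=t[140:250,225:335,::-1]
w=shot("w3")[1][:, 60:460]
cv2.imwrite("pics/s1.png",np.vstack([cv2.resize(np.hstack([a,b]),(800,400)),]))
E
```

```text
(no output)
```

View pics/s1.png

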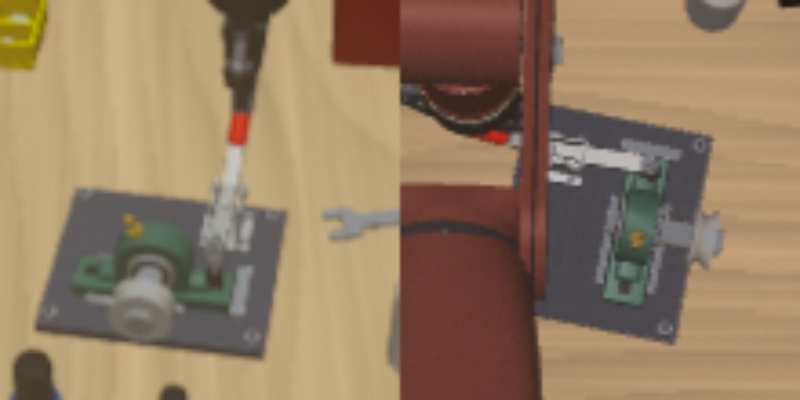

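The handle looks nearly level and the bar is down, with the finger tip on the red grip at crop (238,125). The contact force is low, so I press on until the end stop resists.

```bash
python3 - <<'E'
from h import *
p=observe()["eef_pos"]
for k in range(1,8):
    s=move_l(p-[0,0,.003*k],feed=.02,max_force=22); f=observe(); print(s,f["eef_pos"].round(4),f["ft_force"].round(1),f["time_s"],f["opening"])
    if s or f["ft_force"][2]>18: break
E
```

```text
False [0.6395 0.0705 0.056 ] [0.3 1.1 1.8] 9.475 -0.0002740972081427673
False [0.6394 0.0704 0.0528] [1.5 0.6 2.3] 9.775 0.0002897083712156411
False [0.6392 0.0703 0.0496] [1.2 1.  3.3] 10.075 0.00013117336259807285
False [0.6391 0.0703 0.0465] [ 1.8 -0.4  2. ] 10.375 -0.00012128645617772319
False [0.6391 0.0704 0.0435] [0.8 1.6 2.8] 10.675 0.0004123811411993046
False [0.6391 0.0703 0.0405] [0.6 1.2 2.9] 10.975 -6.49025089737095e-05
False [0.6391 0.0703 0.0375] [0.6 0.8 2. ] 11.275 -6.72315355907606e-05
```

The force stays near 2 N while the tip goes below the grip, so it has slipped off the handle's side. I back off and look.

```bash
python3 - <<'E'
from h import *
p=observe()["eef_pos"]
move_l([p[0],p[1],.16],feed=.2); print(observe()["ft_force"].round(1)); move_l([.55,-.03,.26],feed=.3); hold(.3)
c,im,D=shot("w4"); C=cloud(c,D)
h=cv2.cvtColor(im,cv2.COLOR_BGR2HSV); m=((h[...,0]<6)|(h[...,0]>174))&(h[...,1]>150)&(h[...,2]>70)&(C[...,0]>.55)&(C[...,0]<.68)&(abs(C[...,1]-.05)<.08)
P=C[m]; J=(P-O)@JR; print(m.sum(),J.min(0),J.max(0),J.mean(0)); 
for y0 in np.arange(.115,.2,.012):
    q=J[(abs(J[:,1]-y0)<.006)]
    if len(q)>5: print(round(y0,3),len(q),"x",np.percentile(q[:,0],[3,97]).round(4),"ztop",np.percentile(q[:,2],95).round(4))
print(observe()["time_s"]); cv2.imwrite("pics/w4v.png",im[:260,100:])
E
```

```text
[ 0.5 -0.5 -0.8]
698 [ 0.0422745   0.1340319  -0.00024724] [0.08670943 0.20387199 0.07676617] [0.04980237 0.16358079 0.07086988]
0.139 124 x [0.043  0.0578] ztop 0.0713
0.151 141 x [0.043  0.0578] ztop 0.0728
0.163 149 x [0.043  0.0586] ztop 0.0739
0.175 151 x [0.0427 0.0574] ztop 0.0752
0.187 124 x [0.0432 0.0589] ztop 0.076
0.199 9 x [0.0466 0.0866] ztop 0.072
13.0917
```

View pics/w4v.png

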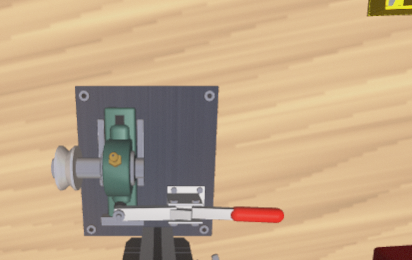

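The handle is about 0.1 rad short of shut, and its grip is centred about 2–3 mm nearer the robot than I assumed. I press again with the jaws across the handle and a 10 mm gap, so the round grip centres itself.

```bash
python3 - <<'E'
from h import *
p=jig(.0515,.170,.115)
o=min((down(YAW+s*np.pi/2) for s in(1,-1)),key=lambda o:(lambda q:9 if q is None else np.abs(q-observe()["q"]).max())(inverse_kinematics(p,o)))
print(inverse_kinematics(p,o).round(2))
move_l([.6,.05,.2],feed=.3); movep(p,o); gripper_to(.010); print(observe()["opening"])
for z in(.085,.076,.072,.069,.066,.063,.060,.057):
    s=move_l(jig(.0515,.170,z),feed=.03,max_force=28); f=observe(); print(s,f["eef_pos"].round(4),f["ft_force"].round(1))
    if s or f["ft_force"][2]>22: break
hold(.2); print(observe()["ft_force"].round(1),observe()["time_s"])
E
```

```text
[0.   0.33 1.55 0.   1.26 0.19]
0.009721475301759722
False [0.639  0.0798 0.0853] [-0.1  0.1 -0.2]
False [0.6384 0.0798 0.0756] [ 0.8 -0.1  0.5]
False [0.6385 0.0798 0.0717] [ 0.4  0.2 -1.2]
False [0.6385 0.0798 0.0687] [-0.6 -0.2  0.1]
False [0.6384 0.0798 0.0657] [-0.8 -0.2 -0.2]
False [0.6385 0.0798 0.0627] [-0.2 -0.8  0.3]
False [0.6385 0.0798 0.0597] [-0.4 -0.1 -0.5]
False [0.6384 0.0798 0.0567] [ 1.1 -0.2  0.3]
[-0.3 -0.6  0.2] 18.65
```

```bash
python3 - <<'E'
from h import *
c,w,D=shot("w5"); im,_=get_image("side"); s=cv2.resize(im[140:260,210:330,::-1],(400,400),interpolation=3)
cs=get_calibration("side"); p=observe()["eef_pos"]; print("tcp px side",project(cs,p), "crop",(project(cs,p)-[210,140])*400/120)
print("tcp px wrist",project(c,p))
cv2.imwrite("pics/s2.png",np.hstack([s,cv2.resize(w,(400,300))if 0 else cv2.copyMakeBorder(cv2.resize(w,(400,300)),0,100,0,0,0)]))
E
```

```text
tcp px side [[275.60139509 185.89596947]] crop [[218.67131696 152.98656489]]
tcp px wrist [[257.55296489 217.26333083]]
```

View pics/s2.png

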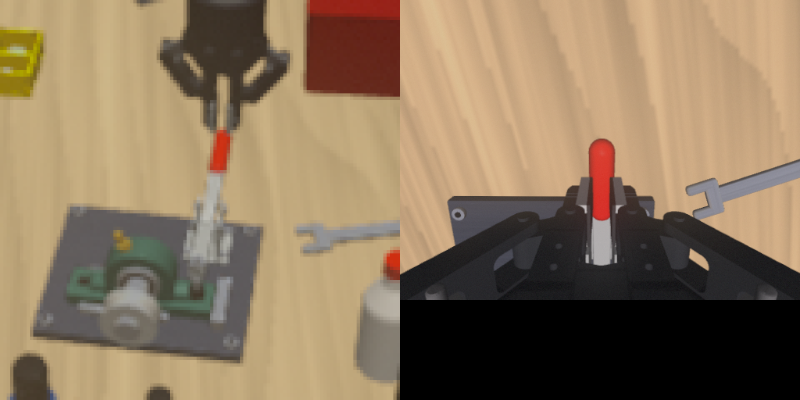

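The side view shows the handle slightly raised. In the wrist view (tip near (600,145)) the fingers have been spread and straddle the grip. That is useful: the jaw axis is parallel to the hinge, so I grip the handle and draw it down to the stop.

```bash
python3 - <<'E'
from h import *
print(observe()["opening"]); gripper_to(0.0,f_grip=50); f=observe(); print(f["opening"],f["ft_force"].round(1))
p=f["eef_pos"]
for k in range(1,4):
    s=move_l(p-[0,0,.005*k],feed=.03,max_force=26); f=observe(); print(s,f["eef_pos"].round(4),f["ft_force"].round(1),f["time_s"])
    if s or f["ft_force"][2]>22: break
hold(.15); print(observe()["ft_force"].round(1))
E
```

```text
0.010056889517224995
-0.00010115832688361707 [-0.2  0.5 -0.3]
False [0.6383 0.0798 0.0515] [-0.1  0.  -0. ] 19.325
False [0.6384 0.0798 0.0466] [-0.3  0.2  0.1] 19.6417
False [0.6384 0.0798 0.0416] [-0.8  0.1  0.1] 19.9583
[ 0.1  0.1 -0.2]
```

```bash
python3 - <<'E'
from h import *
c,im,D=load("w5"); C=cloud(c,D); J=(C-O)@JR
h=cv2.cvtColor(im,cv2.COLOR_BGR2HSV); m=((h[...,0]<6)|(h[...,0]>174))&(h[...,1]>150)&(h[...,2]>70)&(abs(C[...,2]-.08)<.06)
P=J[m]; print(m.sum())
for y0 in np.arange(.11,.215,.012):
    q=P[abs(P[:,1]-y0)<.006]
    if len(q)>5: print(round(y0,3),len(q),"x",np.percentile(q[:,0],[3,97]).round(4),"ztop",np.percentile(q[:,2],[5,95]).round(4))
v,u=np.argwhere(m).min(0),np.argwhere(m).max(0); print(v,u)
for px in((233,245),(275,245),(233,235),(278,235),(257,200),(257,240),(257,300)): print(px,J[px[1],px[0]].round(4),im[px[1],px[0]])
print("tcp J now",(observe()["eef_pos"]-O)@JR, R.from_euler("xyz",observe()["tcp_rot"]).as_matrix().round(3).tolist())
E
```

```text
2660
0.134 108 x [0.0461 0.0569] ztop [0.067  0.0704]
0.146 398 x [0.0457 0.0574] ztop [0.0688 0.072 ]
0.158 428 x [0.0459 0.0572] ztop [0.0702 0.0734]
0.17 550 x [0.0438 0.0593] ztop [0.0693 0.0747]
0.182 700 x [0.0438 0.0596] ztop [0.0703 0.0762]
0.194 476 x [0.0446 0.059 ] ztop [0.0691 0.0755]
[178 242] [281 274]
(233, 245) [0.042  0.1809 0.117 ] [ 88  90 102]
(275, 245) [0.0584 0.1809 0.117 ] [85 87 99]
(233, 235) [0.0412 0.1805 0.1063] [ 87  91 104]
(278, 235) [0.0602 0.1804 0.1062] [ 88  92 104]
(257, 200) [0.0513 0.1862 0.0754] [ 51  63 218]
(257, 240) [0.0513 0.1629 0.0727] [ 42  53 217]
(257, 300) [0.0512 0.1198 0.0633] [173 173 178]
tcp J now [0.05157125 0.17002145 0.04208198] [[0.0, 0.983, -0.186], [0.0, -0.186, -0.983], [-1.0, 0.0, -0.0]]
```

```bash
python3 - <<'E'
from h import *
c,im,D=shot("w6"); C=cloud(c,D); J=(C-O)@JR
print("tcp px",project(c,observe()["eef_pos"]))
print("axis pts px",project(c,[observe()["eef_pos"]+[0,0,k] for k in(0,.02,.04,.06)]).round().tolist())
h=cv2.cvtColor(im,cv2.COLOR_BGR2HSV); m=((h[...,0]<6)|(h[...,0]>174))&(h[...,1]>150)&(h[...,2]>70)&(abs(C[...,2]-.08)<.06)
P=J[m]
for y0 in np.arange(.11,.215,.012):
    q=P[abs(P[:,1]-y0)<.006]
    if len(q)>5: print(round(y0,3),len(q),"x",np.percentile(q[:,0],[3,97]).round(4),"z",np.percentile(q[:,2],[5,95]).round(4))
g=(h[...,1]<60)&(abs(J[...,0]-.0515)<.03)&(abs(J[...,1]-.17)<.03)&(C[...,2]>.03)
for z0 in np.arange(.04,.16,.01):
    q=J[g&(abs(J[...,2]-z0)<.005)]
    if len(q)>5: print("grey z",z0.round(3),len(q),q.min(0).round(4),q.max(0).round(4))
s,_=get_image("side")
a=cv2.resize(im[120:330,150:360],(400,400),interpolation=3); b=cv2.resize(s[155:215,245:305,::-1],(400,400),interpolation=3)
cv2.imwrite("pics/s3.png",np.hstack([a,b]))
E
```

```text
tcp px [[257.58979328 217.28771252]]
axis pts px [[258.0, 217.0], [258.0, 231.0], [258.0, 248.0], [258.0, 270.0]]
0.17 36 x [0.0434 0.0602] z [0.0677 0.071 ]
0.182 747 x [0.0437 0.0596] z [0.0703 0.076 ]
0.194 587 x [0.0447 0.0589] z [0.0687 0.0757]
grey z 0.08 33 [0.0452 0.18   0.0831] [0.0571 0.181  0.085 ]
grey z 0.09 238 [0.0379 0.1761 0.085 ] [0.0634 0.1812 0.095 ]
grey z 0.1 407 [0.038  0.1756 0.095 ] [0.0647 0.1814 0.105 ]
grey z 0.11 485 [0.038  0.1577 0.105 ] [0.0652 0.1815 0.115 ]
grey z 0.12 1433 [0.022  0.1583 0.115 ] [0.0809 0.1837 0.125 ]
grey z 0.13 4529 [0.0215 0.1577 0.125 ] [0.0815 0.1839 0.135 ]
grey z 0.14 2695 [0.0215 0.1608 0.135 ] [0.0815 0.1872 0.145 ]
grey z 0.15 3027 [0.0342 0.1744 0.145 ] [0.0686 0.1877 0.155 ]
```

View pics/s3.png

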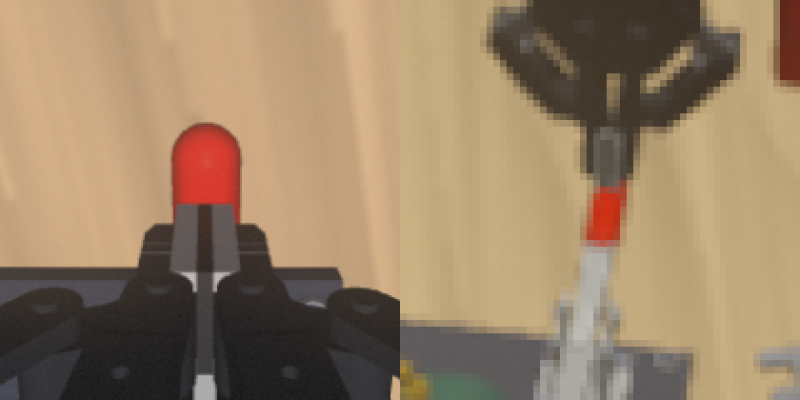

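Both views show the closed fingers standing inside the handle's outline with no force felt, and the handle still about 0.1 rad up. I lift and press straight down again, fingers shut and centred on the grip, watching the force.

```bash
python3 - <<'E'
from h import *
move_l(jig(.0515,.165,.092),feed=.25); f0=observe()["ft_force"]; print(observe()["opening"],f0.round(1))
for z in(.078,.071,.064):
    s=move_l(jig(.0515,.165,z),feed=.08,max_force=25); f=observe(); print(s,f["eef_pos"].round(4),f["ft_force"].round(1),f["joint_torque"].round(1),f["time_s"])
    if s: break
c,im,D=shot("w7"); J=(cloud(c,D)-O)@JR
h=cv2.cvtColor(im,cv2.COLOR_BGR2HSV); m=((h[...,0]<6)|(h[...,0]>174))&(h[...,1]>150)&(h[...,2]>70)&(abs(J[...,2]-.08)<.06)
for y0 in np.arange(.15,.2,.012):
    q=J[m&(abs(J[...,1]-y0)<.006)]
    if len(q)>5: print(round(y0,3),len(q),"z",np.percentile(q[:,2],[5,95]).round(4))
E
```

```text
-1.7405909098565755e-05 [-0.6 -0.4 -0.3]
False [0.6358 0.0749 0.0752] [ 1.  -0.4  0.9] [ -0.  -53.4 -35.8  -0.   -0.    0. ] 20.8833
False [0.6371 0.0749 0.07  ] [-0.1 -0.1 -0.3] [ -0.  -53.4 -35.7  -0.   -0.    0. ] 21.1333
False [0.6373 0.0748 0.0633] [-0.8 -0.9 -0.5] [ -0.  -53.7 -35.6  -0.   -0.    0. ] 21.3833
0.162 273 z [0.0677 0.074 ]
0.174 626 z [0.0693 0.0751]
0.186 694 z [0.0703 0.0761]
0.198 189 z [0.0686 0.0743]
```

```bash
python3 - <<'E'
from h import *
for n,tcp,orn in(("w2",[.55008,-.07909,.30008],down(-.2)),):
    c,im,D=load(n); C=cloud(c,D); T=(C-tcp)@R.from_euler("xyz",orn).as_matrix()
    g=(T[...,0]>-.12)&(T[...,0]<.02)&(abs(T[...,1])<.04)&(abs(T[...,2])<.05)
    for x0 in np.arange(-.11,.01,.006):
        q=T[g&(abs(T[...,0]-x0)<.003)]
        if len(q)>3: print(x0.round(3),len(q),q.min(0).round(4)[1:],q.max(0).round(4)[1:])
E
python3 - <<'E'
import cv2;import sys
sys.path.insert(0,'.')
from h import *
c,im,D=load("w3"); print("tcp px",project(c,[.6393,.0704,.0587]))
cv2.imwrite("pics/w7v.png",np.hstack([cv2.resize(im[130:330,170:370],(400,400)),cv2.resize(cv2.imread("pics/w7.png")[130:330,170:370],(400,400))]))
E
```

```text
-0.11 5640 [-0.04   -0.0185] [0.04   0.0064]
-0.104 3823 [-0.04   -0.0182] [0.04   0.0081]
-0.098 2727 [-0.04   -0.0169] [0.04  0.009]
-0.092 5034 [-0.0398 -0.0143] [0.0396 0.0089]
-0.086 2551 [-0.0358 -0.0145] [0.0352 0.0124]
-0.08 1170 [-0.0312 -0.0146] [0.0303 0.0098]
-0.074 824 [-0.0184 -0.0129] [0.0161 0.0111]
-0.068 304 [-0.014 -0.012] [ 0.0134 -0.0066]
-0.062 485 [-0.014  -0.0119] [ 0.0133 -0.0063]
-0.056 414 [-0.0139 -0.0119] [ 0.0133 -0.0064]
-0.05 380 [-0.0139 -0.0119] [ 0.0133 -0.0065]
-0.044 270 [-0.0135 -0.0118] [ 0.0126 -0.0067]
-0.038 23 [-0.0068 -0.0114] [ 0.0062 -0.0108]
tcp px [[258.17600079 218.41683699]]
```

View pics/w7v.png

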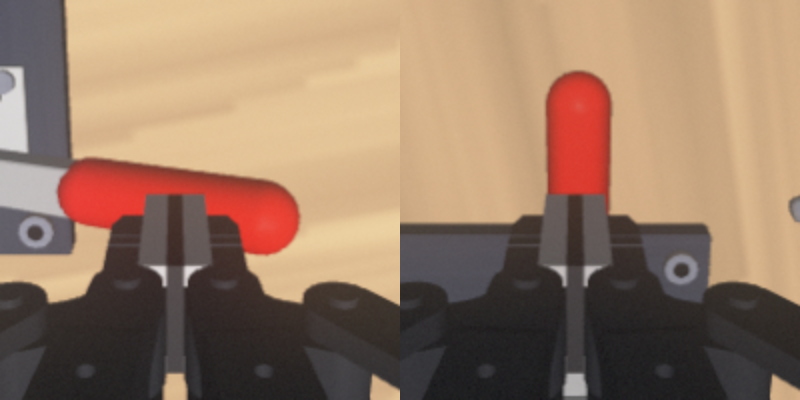

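The free-air depth data settles it. The real fingertips end about 40 mm behind the reported TCP, so the fingers were still above the grip, and the first push had simply not gone deep enough. I'll use that offset and press to the stop.

```bash
python3 - <<'E'
from h import *
for z in(.042,.034,.030,.026,.023,.020,.017):
    s=move_l(jig(.0515,.163,z),feed=.05,max_force=24); f=observe(); print(s,f["eef_pos"].round(4),f["ft_force"].round(1),f["time_s"])
    if s or f["ft_force"][2]>20: break
hold(.15); print(observe()["ft_force"].round(1))
c,im,D=shot("w8"); J=(cloud(c,D)-O)@JR
h=cv2.cvtColor(im,cv2.COLOR_BGR2HSV); m=((h[...,0]<6)|(h[...,0]>174))&(h[...,1]>150)&(h[...,2]>70)&(abs(J[...,2]-.07)<.04)
for y0 in np.arange(.15,.2,.012):
    q=J[m&(abs(J[...,1]-y0)<.006)]
    if len(q)>5: print(round(y0,3),len(q),"z",np.percentile(q[:,2],[5,95]).round(4))
E
```

```text
False [0.6372 0.0729 0.0416] [0.  0.4 0.1] 22.025
False [0.6376 0.0728 0.0341] [ 0.4 -0.7  0.3] 22.3333
False [0.6378 0.0732 0.0304] [1.3 1.9 3.1] 22.5833
False [0.6382 0.0733 0.0289] [-5.6  1.9 17.8] 22.8333
False [0.6385 0.0732 0.0286] [-14.2   0.7  32.6] 23.0833
[-14.4   1.5  32.3]
0.162 16 z [0.0587 0.0614]
0.174 614 z [0.0597 0.0655]
0.186 937 z [0.0596 0.0654]
0.198 319 z [0.0578 0.0637]
```

The handle is level (top surface flat at 65 mm, the given height) and the stop resists, so the clamp is shut. Next I locate the nipple and gun from close by.

```bash
python3 - <<'E'
from h import *
from scipy.optimize import least_squares
p=observe()["eef_pos"]; move_l(p+[0,0,.10],feed=.35)
o=down(YAW); movep([.585,-.04,.17],o); hold(.15); A=shot("n1")
move_l([.585,-.12,.17],feed=.3); hold(.15); B=shot("n2")
d=down(-.19); movep([.50,-.312,.29],d); gripper_to(.085); hold(.1); G=shot("g1"); move_l([.50,-.26,.29],feed=.3); hold(.15); G2=shot("g2")
print(observe()["time_s"])
ax=JR@np.array([-np.sin(.45),0,np.cos(.45)])
us=[]
for c,im,D in(A,B):
    C=cloud(c,D); h=cv2.cvtColor(im,cv2.COLOR_BGR2HSV); m=(h[...,0]>12)&(h[...,0]<28)&(h[...,1]>140)&(h[...,2]>70)&(np.hypot(C[...,0]-.537,C[...,1]+.075)<.03)&(C[...,2]>.07)
    P=C[m]; tip=P[np.argsort(P@ax)[-8:]].mean(0); cen=tip-5e-3*ax
    for _ in range(8):
        q=P[(np.linalg.norm(P-cen,axis=1)<.0062)]
        cen=least_squares(lambda x:np.linalg.norm(q-x,axis=1)-.005,cen,loss="soft_l1",f_scale=.0005).x
    us.append(project(c,cen)[0]); print(m.sum(),len(q),"tip",tip.round(4),"ball",cen.round(4),"px",us[-1], "rms",np.std(np.linalg.norm(q-cen,axis=1)).round(5))
    u=np.argwhere(m).mean(0)[::-1]; print("mask centroid",u)
# gun tail: cloud top disc
for c,im,D in(G,G2):
    C=cloud(c,D); Q=C[(np.hypot(C[...,0]-.4666,C[...,1]+.3125)<.03)]
    for lo,hi in((.183,.2),(.150,.18),(.138,.149),(.08,.09)):
        q=Q[(Q[:,2]>lo)&(Q[:,2]<hi)]
        if len(q)>10: print("gun",lo,len(q),q.min(0).round(4),q.max(0).round(4),np.percentile(q[:,2],95).round(4),cv2.minEnclosingCircle(q[:,:2].astype(np.float32)))
E
```

```text
28.525
176 96 tip [ 0.5316 -0.0727  0.0976] ball [ 0.5336 -0.0733  0.0931] px [202.1140323  128.53024642] rms 0.0005
mask centroid [203.5625     132.85795455]
259 101 tip [ 0.5331 -0.0732  0.0985] ball [ 0.5338 -0.0732  0.093 ] px [305.26387975 108.68349407] rms 0.00049
mask centroid [302.97683398 114.65637066]
gun 0.183 815 [ 0.4531 -0.3271  0.183 ] [ 0.4812 -0.2998  0.1889] 0.1881 ((0.46716204285621643, -0.3135782480239868), 0.014182676561176777)
gun 0.15 60 [ 0.4531 -0.3215  0.1508] [ 0.4657 -0.2995  0.1778] 0.1765 ((0.46068981289863586, -0.31049835681915283), 0.01223711110651493)
gun 0.138 324 [ 0.4484 -0.332   0.1382] [ 0.4815 -0.2947  0.1471] 0.1462 ((0.4670739769935608, -0.3134872019290924), 0.019029175862669945)
gun 0.08 865 [ 0.4368 -0.3422  0.0805] [ 0.4963 -0.2827  0.0897] 0.0863 ((0.4666614532470703, -0.312497079372406), 0.030067717656493187)
gun 0.183 797 [ 0.4531 -0.3272  0.1831] [ 0.4808 -0.2994  0.1893] 0.1881 ((0.46717768907546997, -0.3132941722869873), 0.01416709739714861)
gun 0.15 181 [ 0.4531 -0.3168  0.1513] [ 0.4781 -0.2992  0.1794] 0.1775 ((0.4657520353794098, -0.3106077313423157), 0.013860977254807949)
gun 0.138 366 [ 0.4485 -0.3283  0.1383] [ 0.4858 -0.2946  0.1486] 0.1462 ((0.467026025056839, -0.31322383880615234), 0.01891915872693062)
gun 0.08 871 [ 0.4368 -0.3397  0.0803] [ 0.4965 -0.2827  0.09  ] 0.0863 ((0.4665852189064026, -0.31240466237068176), 0.030007202178239822)
```

The ball centre comes out at (0.534, -0.073, 0.093) from both places, and 93 mm is the expected height. The gun axis is at (0.467, -0.313), with its top at 188 mm and the step at 146 mm, both within 1 mm of the given heights. I'll grasp it now.

```bash
cat >> h.py <<'E'
BALL=np.array([.5337,-.07325,.093]); AX=JR@np.array([-np.sin(.45),0,np.cos(.45)]); PUSH=rpy(-AX,JR[:,0])
E
python3 - <<'E'
from h import *
o=down(YAW)
for k in(.17,.134,.075): print(k,inverse_kinematics(BALL+AX*k,PUSH))
movep([.467,-.3133,.22],o); move_l([.467,-.3133,.112],feed=.15,max_force=12); f=observe(); print(f["eef_pos"].round(4),f["ft_force"].round(1))
gripper_to(0.0,f_grip=80); hold(.2); f=observe(); print(f["opening"],f["ft_force"].round(1),f["eef_pos"].round(4))
if .02<f["opening"]<.034:
    move_l([.467,-.3133,.245],feed=.2); hold(.2); f=observe(); print(f["opening"],f["ft_force"].round(1),f["time_s"])
    movep(BALL+AX*.17,PUSH); hold(.2); f=observe(); print(f["opening"],f["ft_force"].round(1),f["eef_pos"].round(4),f["time_s"])
    c,im,D=shot("p1"); s,Ds=get_image("side"); np.save("pics/ps.npy",Ds); cv2.imwrite("pics/ps.png",s[:,:,::-1])
    cv2.imwrite("pics/p1v.png",np.hstack([cv2.resize(im[:,:],(400,300)),cv2.resize(s[140:230,205:325,::-1],(400,300),interpolation=3)]))
E
```

```text
0.17 [-0.358488   -0.66229977  2.24096526  0.08255713  1.12002732 -1.76153085]
0.134 [-0.34986651 -0.59169289  2.26129403  0.08242638  1.02869183 -1.76029161]
0.075 [-0.33748609 -0.45439763  2.27757111  0.08508694  0.87463901 -1.76113588]
[ 0.468  -0.3138  0.1134] [-0.1 -0.1  0.3]
0.026652429737634542 [0.1 0.4 5. ] [ 0.4674 -0.3136  0.1126]
0.026288699638007597 [-0.4  0.2 -3.4] 31.65
0.026496483252837377 [ 0.4  0.3 -4.3] [ 0.4615 -0.0605  0.2463] 32.8667
```

View pics/p1v.png

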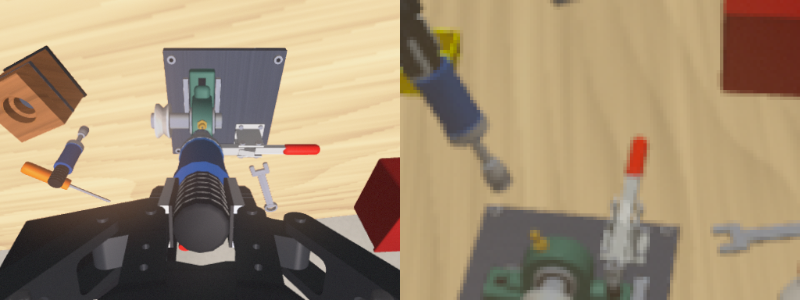

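The gun is held firmly (opening 26.5 mm, weight felt about 3.5–4.5 N) and leans in line with the nipple. In the side crop the mouth is at about (497,187). I check its alignment numerically before pressing.

```bash
python3 - <<'E'
from h import *
from scipy.optimize import least_squares
f=observe(); Rt=R.from_euler("xyz",f["tcp_rot"]).as_matrix(); t=f["eef_pos"]; print("axis err",(Rt[:,0]+AX).round(4))
c,im,D=load("p1"); C=cloud(c,D); T=(C-t)@Rt
h=cv2.cvtColor(im,cv2.COLOR_BGR2HSV); m=(h[...,0]>100)&(h[...,0]<130)&(h[...,1]>110)&(abs(T[...,1])<.03)&(abs(T[...,2])<.03)
q=T[m]; print(m.sum(),q.min(0).round(4),q.max(0).round(4))
for lo,hi in((-.05,.05),):
    r=least_squares(lambda p:np.hypot(q[:,1]-p[0]-p[2]*q[:,0],q[:,2]-p[1]-p[3]*q[:,0])-.019,[0,0,0,0],loss="soft_l1",f_scale=.0005); print("axis y0,z0,slopes",r.x.round(4),np.abs(r.fun).mean())
cs=get_calibration("side"); mouth=BALL+AX*(.17-.1046); print("pred mouth px",project(cs,[mouth,mouth+.062*AX]).round(1).tolist())
Ds=np.load("pics/ps.npy"); S=(cloud(cs,Ds)-t)@Rt; k=(np.hypot(S[...,1],S[...,2])<.03)&(S[...,0]>-.02)&(S[...,0]<.13)
for x0 in np.arange(0,.12,.01):
    z=S[k&(abs(S[...,0]-x0)<.005)]
    if len(z): print(x0.round(3),len(z),z[:,1:].min(0).round(4),z[:,1:].max(0).round(4))
E
```

```text
axis err [-0.0009 -0.0004 -0.0004]
941 [-0.0405 -0.0169 -0.0183] [ 0.0292  0.0174 -0.0017]
axis y0,z0,slopes [-0.001   0.0029 -0.0085 -0.0432] 0.00140473595142908
pred mouth px [[235.0, 194.5], [225.3, 179.2]]
0.0 40 [-0.0208 -0.0139] [0.0057 0.0193]
0.01 39 [-0.02   -0.0121] [0.0069 0.02  ]
0.02 37 [-0.0192 -0.0118] [0.0033 0.0198]
0.03 46 [-0.0213 -0.0153] [0.0091 0.0203]
0.04 20 [-0.0201 -0.0132] [0.0027 0.0187]
0.05 8 [-0.0072 -0.0021] [0.0015 0.0062]
0.06 8 [-0.0097 -0.0044] [0.0023 0.0045]
0.07 14 [-0.0061 -0.0059] [0.0046 0.0091]
0.08 21 [-0.0106 -0.0058] [0.0012 0.0088]
0.09 23 [-0.0135 -0.0118] [0.008 0.012]
0.1 18 [-0.0139 -0.0088] [0.008  0.0111]
```

Alignment is within 1–2 mm at the mouth (capture is ±4 mm) and the axis is within 0.001, so I press on.

```bash
python3 - <<'E'
from h import *
B=BALL+JR[:,1]*.001
move_l(B+AX*.128,feed=.15); hold(.2); f0=observe()["ft_force"]
for k in(.118,.110,.105,.100,.096,.092,.089,.086,.083,.081,.079):
    s=move_l(B+AX*k,feed=.04,max_force=24); f=observe(); d=f["ft_force"]-f0; e=f["eef_pos"]-B
    print(k,s,"k_act",(e@AX).round(4),"off",(e-AX*(e@AX)).round(4),"F",(d@AX).round(1),"lat",np.linalg.norm(d-AX*(d@AX)).round(1),f["opening"].round(4),f["time_s"])
    if s or d@AX>19: break
E
```

```text
Traceback (most recent call last):
AttributeError: 'float' object has no attribute 'round'
```

```bash
cat > press.py <<'E'
from h import *
import sys
B=BALL+JR[:,1]*.001; ks=[float(x) for x in sys.argv[2:]]; lim=float(sys.argv[1])
f0=np.array([0,0,-3.6])
for k in ks:
    s=move_l(B+AX*k,feed=.04,max_force=24); f=observe(); d=f["ft_force"]-f0; e=f["eef_pos"]-B
    print(k,s,"k_act %.4f F %.1f lat %.1f open %.4f t %.2f"%(e@AX,d@AX,np.linalg.norm(d-AX*(d@AX)),f["opening"],f["time_s"]),(e-AX*(e@AX)).round(4))
    if s or d@AX>lim: break
hold(.15); f=observe(); d=f["ft_force"]-f0; print("held F %.1f"%(d@AX),d.round(1),(f["eef_pos"]-B)@AX)
E
python3 press.py 18 .110 .105 .100 .096 .092 .089 .086 .083 .081 .079
```

```text
0.11 False k_act 0.1096 F 0.7 lat 0.4 open 0.0260 t 34.35 [-0.0004  0.0001 -0.0002]
0.105 False k_act 0.1048 F 1.8 lat 0.3 open 0.0262 t 34.62 [-0.0002  0.     -0.0001]
0.1 False k_act 0.0998 F 1.4 lat 1.3 open 0.0265 t 34.90 [-0.0001 -0.0002 -0.    ]
0.096 False k_act 0.0954 F -2.2 lat 2.4 open 0.0265 t 35.15 [-0.0004 -0.0001 -0.0002]
0.092 False k_act 0.0927 F 10.1 lat 2.7 open 0.0264 t 35.40 [ 0.0007 -0.0002  0.0003]
0.089 False k_act 0.0898 F 12.0 lat 2.9 open 0.0260 t 35.65 [ 0.0008 -0.0003  0.0004]
0.086 False k_act 0.0869 F 12.9 lat 2.2 open 0.0268 t 35.90 [ 0.0008 -0.0003  0.0004]
0.083 False k_act 0.0840 F 14.0 lat 2.4 open 0.0266 t 36.15 [ 0.0009 -0.0003  0.0005]
0.081 False k_act 0.0821 F 14.0 lat 2.8 open 0.0266 t 36.40 [ 0.0009 -0.0003  0.0005]
0.079 False k_act 0.0805 F 17.7 lat 3.5 open 0.0265 t 36.65 [ 0.0012 -0.0003  0.0006]
held F 17.4 [-10.6   0.3  14.2] 0.08048796803790853
```

The coupler snapped on (force dip at k≈0.096). The spring then ran from 10 to 14 N over about 14 mm and the end stop began to bite. I push slightly further and check the final state.

```bash
python3 press.py 19 .078; python3 - <<'E'
from h import *
s,_=get_image("side"); t,_=get_image("top")
cv2.imwrite("pics/fin.png",np.hstack([cv2.resize(s[150:260,195:335,::-1],(420,330),interpolation=3),cv2.resize(t[140:250,215:345,::-1],(380,330),interpolation=3)]))
c,im,D=shot("f1"); J=(cloud(c,D)-O)@JR
h=cv2.cvtColor(im,cv2.COLOR_BGR2HSV); m=((h[...,0]<6)|(h[...,0]>174))&(h[...,1]>150)&(h[...,2]>70)&(abs(J[...,2]-.07)<.04)&(abs(J[...,0]-.05)<.03)
for y0 in np.arange(.14,.2,.014):
    q=J[m&(abs(J[...,1]-y0)<.007)]
    if len(q)>5: print("handle",round(y0,3),len(q),np.percentile(q[:,2],95).round(4))
E
```

```text
0.078 False k_act 0.0803 F 25.3 lat 5.4 open 0.0259 t 37.05 [ 0.0018 -0.0005  0.0009]
held F 25.1 [-15.    1.6  20.6] 0.08028677150750836
handle 0.14 191 0.0648
handle 0.154 228 0.065
handle 0.168 233 0.0653
handle 0.182 222 0.0652
handle 0.196 34 0.064
```

View pics/fin.png

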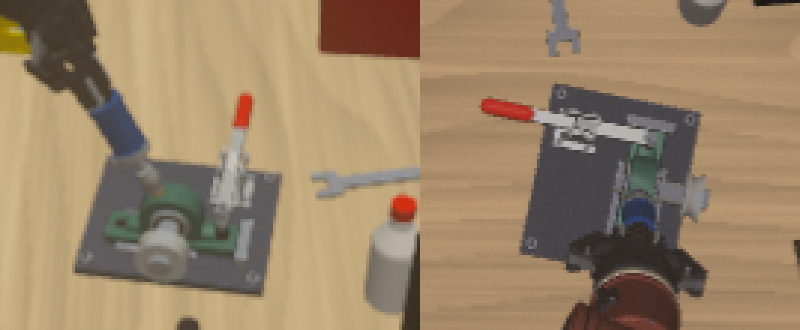

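The gun sits in line on the nipple (side crop ~(150,175)), the handle is level and the block is in its guides with the pad on its far foot. Force rose to 25 N with no further travel, so the nozzle is at its end stop. I hand in.

```bash
python3 -c "
from plant import *
print(observe()['ft_force'],observe()['opening']); job_done()"
```

```text
[-14.80519371   0.40909506  16.93225129] 0.026626004188432438
the job is handed in; nothing more can be done
```

I shut the clamp, took the gun from its stand, snapped it onto the nipple and pushed it to its end stop. I handed in at about 37 s of the 64 s, still gripping and pushing. No verdict was reported.

**Last checks:**
- **Clamp:** the top of the handle lies level at 65 mm, as it should when shut. The pictures show the block in its guides with the pad on its far foot.
- **Coupler:** the force dropped briefly as it snapped on. The spring then rose from 10 to 14 N over about 14 mm, and the force went up to 25 N with no more travel, so the nozzle is fully in.
- **Grip:** the finger opening stayed at about 26.5 mm, close to the 28 mm cap.

**What disagreed or went wrong:**
- **Tool offset:** the real fingertips sit about 37–41 mm behind the reported TCP. My first clamp push therefore stopped about 0.1 rad short, and two more tries closed on air above the handle. I found the offset in the wrist depth data, corrected for it and finished the shutting.
- **High push on the handle:** the last press against the clamp's stop reached about 35 N in total. That was with the fingertips and under the 40 N limit.
- **Not checked closely:** I did not measure whether the block moved during the push, only looked at it in the final pictures. I also did not re-measure the loose things; I never approached them and no picture showed any of them moved.

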